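# Stack up a suction filter set on the lab bench

## Task

Set up the suction filter on the bench: stand the green glass flask down inside the cork ring (not the blue ring), then fit the black rubber collar fully home in the flask's mouth, then the white porcelain filter cup fully home in the collar, and last the yellow lid flat on the cup. Let go of each part once it is seated before going on to the next; everything must end upright and at rest. Leave the orange collar, the amber bottle and the small clear vial where they are.

Things in the scene. Friction and masses are not known exactly. Their poses are not given: they have to be found in the camera images.
- flask: Green glass conical flask, upright, loose, about 0.3 kg. Origin: centre of its flat underside, z up. Foot 72 mm across for the lowest 12 mm, narrowing as a cone to the neck; the straight round neck is 44 mm across, from 72 mm to the rim at 110 mm height, and is the place to grip. Mouth 37 mm wide and 33 mm deep, flat rim. A short level side arm (10 mm thick, at 58 mm height) sticks out along the flask's -x to 58 mm from the axis.
- black_collar: Black rubber collar, loose, about 60 g, standing on its narrow end. Origin: centre of its underside, z up; 40 mm high. Lower 16 mm is a plug, 26 mm across at the bottom widening to 32 mm at 12 mm height; above it (16 to 40 mm) a straight round flange 50 mm across, the place to grip. Bore from the top 36 mm wide and 24 mm deep. Seated, the flange rests on the flask's rim and the collar's origin is 94 mm above the flask's.
- cup: White porcelain filter cup, loose, about 100 g, standing on its narrow end. Origin: centre of its underside, z up; 55 mm high. Lower 20 mm is a round spigot, 26 mm across at the bottom and 30 mm above; the bowl above it is 48 mm across at 20 mm height and 52 mm at the rim, the place to grip; bowl inside about 44 mm wide at the rim. Seated, the bowl's underside rests on the collar's top and the cup's origin is 20 mm above the collar's.
- lid: Yellow plastic lid, loose, about 60 g, lying flat with its knob up. Origin: centre of its underside, z up. Underneath a round locating plug 38 mm across, 6 mm high; then a disc 58 mm across from 6 to 10 mm; then an upright round knob 18 mm across from 10 to 38 mm height, the place to grip. Seated, the disc rests on the cup's rim and the lid's origin is 49 mm above the cup's.
- cork_ring: Cork ring fixed to the bench, the flask's place. Origin: its centre at bench level. 108 mm across outside, hole 82 mm wide open to the bench, 22 mm high. The flask stands on the bench inside it.
- blue_ring: Blue plastic ring fixed to the bench, same size as the cork ring; not used. Origin: its centre at bench level.
- orange_collar: Orange collar, loose, same shape and size as the black collar; to be left alone. Origin: centre of its underside.
- amber_bottle: Amber glass bottle with black cap, 56 mm across, 110 mm high, loose; to be left alone. Origin: centre of its underside.
- vial: Small clear glass vial with white cap, 28 mm across, 55 mm high, loose; to be left alone. Origin: centre of its underside.

How it is judged:
On the way, in this order (a step that is already met when the one before it is completed fails the run):
1. the flask stands in the cork ring, let go (horizontal distance between flask and cork_ring below 0.009 m and z of flask in the frame of cork_ring between -0.004 and 0.004 m and angle between flask's own z axis and vertical below 0.06 rad and contact force between the fingers and flask below 0.1 N and linear speed of flask below 0.02 m/s), for 0.2 s.
2. the black collar is home in the flask's mouth, let go (horizontal distance between flask and cork_ring below 0.009 m and z of flask in the frame of cork_ring between -0.004 and 0.004 m and angle between each of flask, black_collar's own z axis and vertical below 0.06 rad and horizontal distance between black_collar and flask below 0.006 m and z of black_collar in the frame of flask between 0.09 and 0.098 m and contact force between the fingers and black_collar below 0.1 N and linear speed of black_collar below 0.02 m/s), for 0.2 s.
3. the cup is home in the black collar, let go (horizontal distance between flask and cork_ring below 0.009 m and z of flask in the frame of cork_ring between -0.004 and 0.004 m and angle between each of flask, black_collar, cup's own z axis and vertical below 0.06 rad and horizontal distance between black_collar and flask below 0.006 m and z of black_collar in the frame of flask between 0.09 and 0.098 m and horizontal distance between cup and black_collar below 0.006 m and z of cup in the frame of black_collar between 0.016 and 0.024 m and contact force between the fingers and cup below 0.1 N and linear speed of cup below 0.02 m/s), for 0.2 s.
4. the lid lies on the cup, let go (horizontal distance between flask and cork_ring below 0.009 m and z of flask in the frame of cork_ring between -0.004 and 0.004 m and angle between each of flask, black_collar, cup, lid's own z axis and vertical below 0.06 rad and horizontal distance between black_collar and flask below 0.006 m and z of black_collar in the frame of flask between 0.09 and 0.098 m and horizontal distance between cup and black_collar below 0.006 m and z of cup in the frame of black_collar between 0.016 and 0.024 m and horizontal distance between lid and cup below 0.007 m and z of lid in the frame of cup between 0.045 and 0.053 m and contact force between the fingers and lid below 0.1 N and linear speed of lid below 0.02 m/s), for 0.2 s.
At the end, for the whole second after the job is handed in: The flask stands upright on the bench in the cork ring (centres within 9 mm), the black collar is home in its mouth (within 6 mm sideways, 4 mm in height), the cup home in the collar (6 mm, 4 mm), the lid flat on the cup (7 mm, 4 mm); all are upright within 0.06 rad, let go and at rest (horizontal distance between flask and cork_ring below 0.009 m and z of flask in the frame of cork_ring between -0.004 and 0.004 m and angle between each of flask, black_collar, cup, lid's own z axis and vertical below 0.06 rad and horizontal distance between black_collar and flask below 0.006 m and z of black_collar in the frame of flask between 0.09 and 0.098 m and horizontal distance between cup and black_collar below 0.006 m and z of cup in the frame of black_collar between 0.016 and 0.024 m and horizontal distance between lid and cup below 0.007 m and z of lid in the frame of cup between 0.045 and 0.053 m and linear speed of each of flask, black_collar, cup, lid below 0.01 m/s and angular speed of each of flask, black_collar, cup, lid below 0.1 rad/s); the robot touches nothing.
It fails at once if the orange collar is disturbed (moved more than 20 mm or tipped) (distance of orange_collar from where it was at the start of the episode above 0.02 m or angle between orange_collar's own z axis and vertical above 0.3 rad).
It fails at once if the amber bottle is disturbed (moved more than 20 mm or tipped) (distance of amber_bottle from where it was at the start of the episode above 0.02 m or angle between amber_bottle's own z axis and vertical above 0.3 rad).
It fails at once if the vial is disturbed (moved more than 20 mm or tipped) (distance of vial from where it was at the start of the episode above 0.02 m or angle between vial's own z axis and vertical above 0.3 rad).
It also fails if it takes over 106 s, if anything falls off the work surface, if the arm or the gripper's body presses on something with over 40 N, if the wrist force passes 120 N, or if a joint passes its speed limit or range.

## Robot

A 6-joint arm with a two-finger parallel gripper is mounted at the origin on the work surface. World frame = base frame: x ahead of the robot, y to its left, z up, the work surface at z = 0. Lengths are in m, angles in rad, forces in N, time in s.
With the tool pointing down it reaches from about 0.25 to 0.775 m from the base axis. Payload 4 kg.
Tool frame: the origin (TCP) lies at the very end of the fingers, on their centre line; the grasp point (between the pads) lies hold_point_z behind it (hold_point_z is the distance from the TCP to the grasp point, in m); z points along the fingers, y is the direction in which the jaws open and shut (so a half turn about z gives the same grasp; the last joint's range is limited). The gripper opens to 94 mm and grips with 3 to 60 N. Pads are 16 mm wide; open, the fingers measure 119 mm over their backs; the gripper's body (75 mm by 177 mm) begins 78 mm behind the grasp point.
Start: joints at [-1.297, 0.087, 1.371, -0, 1.684, -0.103], TCP at [0.202, -0.511, 0.206] pointing down, gripper open.
Joint ranges: [-3.1, 3.1], [-0.76, 2.03], [0.27, 2.55], [-1.08, 4.22], [0.17, 2.65], [-2.57, 2.57]. Speed limits (rad/s): [2.79, 2.79, 3.14, 3.14, 3.14, 3.14].

## Interface

Orientations are given as [roll, pitch, yaw] about the fixed x, y, z axes, in that order (R = Rz(yaw) Ry(pitch) Rx(roll)).
In Python, from bench import * gives the robot as it stands.
- The arm moves only by the tool step_arm, never from a script. Its argument "increments" is text: rows parted by semicolons, each of 6 numbers parted by spaces: the shift along the tool's x, y, z in cm, then the turn, a rotation vector about the tool's x, y, z in rad. A call has 1 to 5 rows; each row shifts and turns the commanded pose from where the row before left it, along the tool's axes as they then stand; what a row does not reach is not made up. A row lasts 1/10 s, in which the tool goes at most 50 mm and 8.59 degrees, less where a joint would pass 70% of its speed; a pose out of reach is approached as far as the arm can. A call is refused whole if a number of a shift passes 5 or a number of a turn 0.15, either way. A call with a gripper value outside its range is refused whole. "claw" is the gripper's target within -1 to 1 (shut at 1, half-way at 0, fully open at -1), set as the call begins (left out, the last holds). The fingers move at their own pace and stop on an object; the grip force is fixed at half the most. Time passes only in rows, so rows that do not move let the fingers close. It gives the time, the measured TCP pose, the force and the opening at its end, in the units of the state.
- get_obs(): the state, without advancing time (a new reading comes with each control period).
- snapshot(name): name is "scene" or "top"; returns the picture (384x512x3 uint8, red, green, blue); there is no depth.
- calibration(name): a dict with "camera_matrix" (3x3 intrinsics, pixels), "eye" and "orientation" of the camera in the world. Camera axes: x right, y up, looking along -z (the intrinsics and any distortion apply to the point x, -y, -z); pixel columns grow to the right and rows downward; lengths in m; the calibration is good to about 2 mm. A picture is of the moment at which its call begins. calibration takes no time and is no camera call.
- close_job(): hands the job in, once; it reports no verdict.
The state is a dict: "time": time; "joint_positions": joint angles; "qvel": joint speeds; "joint_torque": joint torques, N m; "tool_pos": TCP position; "ee_rot": TCP orientation; "wrist_force": force on the tool from outside, world axes, zero at the start; "wrist_torque": the same for the moment, N m; "width": finger opening in m.
Only numpy, scipy, OpenCV 4.12 (cv2) and the standard library are available. Lean on these libraries where they do the work, as an engineer would, in place of code of your own. Each camera call takes 0.05 s, during which the arm holds its last target. There are 200 camera calls.

## Working session

There is one attempt and no reset: what is moved stays moved. The work goes in short steps, Python scripts to look and compute and a tool call to move; the robot and the scene stay as the last step left them, time stands still between calls to the robot, and variables do not carry over. Pictures are saved under pics/ and viewed, about 12 in all and at most 16, crops included, and the job is handed in when it is done.

Besides the shell and the picture viewer there is one more tool, called after "Request:" in YAML: its name, and indented under it one key for each argument. step_arm: Moves the arm, as the interface text tells. Its arguments: {"type":"object","properties":{"increments":{"type":"string"},"claw":{"type":"number"}},"required":["increments"]}

```bash
mkdir -p pics; ls; python3 - <<'E'
from bench import *
import cv2
print(get_obs())
for n in("scene","top"):
    print(calibration(n)); cv2.imwrite(f"pics/{n}0.png",snapshot(n)[:,:,::-1])
E
```

```text
pics
{'time': 0.0, 'joint_positions': array([-1.29710439e+00,  8.79326500e-02,  1.37222210e+00, -1.15334731e-05,
        1.68357251e+00, -1.03121818e-01]), 'qvel': array([-8.98675942e-05, -1.10354019e-03,  5.88431500e-04, -2.63612240e-03,
        1.76104902e-03,  1.77521084e-03]), 'joint_torque': array([-5.43583064e-04, -3.40180779e+01, -3.02429366e+01,  7.16824830e-02,
        3.29936366e-02, -1.68151087e-04]), 'tool_pos': array([ 0.20221397, -0.51090542,  0.20433269]), 'ee_rot': array([-3.13946820e+00, -2.08332874e-04,  3.76812243e-01]), 'wrist_force': array([-0.10152601, -0.05917237,  0.13149887]), 'wrist_torque': array([0.04158873, 0.05276263, 0.04904288]), 'width': 0.09417477925905574}
{'camera_matrix': array([[384.79449892,   0.        , 249.58765304],
       [  0.        , 384.79449892, 187.50735293],
       [  0.        ,   0.        ,   1.        ]]), 'eye': array([1.18041094, 0.45843519, 0.67085296]), 'orientation': array([ 0.90331111, -0.01436915,  2.15294495])}
{'camera_matrix': array([[442.9318215 ,   0.        , 252.2255332 ],
       [  0.        , 442.9318215 , 194.91777044],
       [  0.        ,   0.        ,   1.        ]]), 'eye': array([ 3.32902068e-01, -5.71967407e-04,  1.28997707e+00]), 'orientation': array([ 0.15213756,  0.01755979, -1.59152569])}
```

View pics/scene0.png

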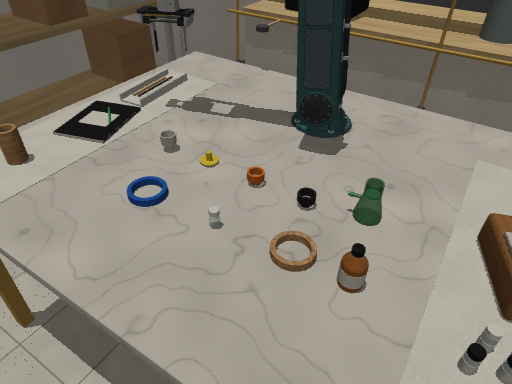

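View pics/top0.png

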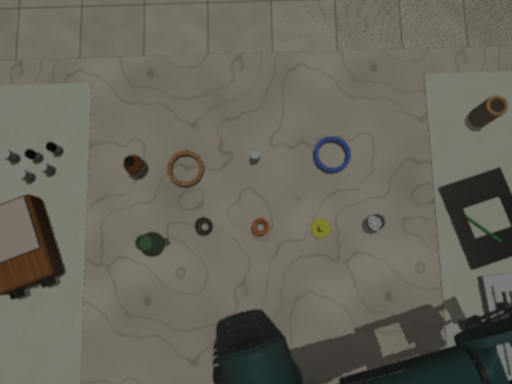

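```bash
cat > h.py <<'E'
from bench import *
import cv2, numpy as np
from scipy.spatial.transform import Rotation as R
def ray(n,u,v):
    c=calibration(n);K=c["camera_matrix"];d=np.linalg.inv(K)@[u,v,1];d=d*[1,-1,-1]
    return c["eye"],R.from_euler("xyz",c["orientation"]).as_matrix()@d
def cast(n,u,v,z):
    e,d=ray(n,u,v); return (e+d*(z-e[2])/d[2])
def proj(n,p):
    c=calibration(n);q=R.from_euler("xyz",c["orientation"]).as_matrix().T@(np.array(p)-c["eye"])
    K=c["camera_matrix"];q=q*[1,-1,-1];return (K@(q/q[2]))[:2]
def shot(n,f=None):
    im=cv2.cvtColor(snapshot(n),cv2.COLOR_RGB2BGR)
    if f: cv2.imwrite(f"pics/{f}.png",im)
    return im
def crop(im,u,v,w=30,s=6): 
    u,v=int(u),int(v);return cv2.resize(im[max(v-w,0):v+w,max(u-w,0):u+w],(2*w*s,2*w*s),interpolation=cv2.INTER_CUBIC)
E
python3 - <<'E'
from h import *
t=cv2.imread("pics/top0.png");s=cv2.imread("pics/scene0.png")
T=[(150,243),(204,227),(374,223),(320,228)];S=[(368,200),(307,198),(168,140),(209,158)]
a=np.hstack([crop(t,*p,w=20,s=5) for p in T]);b=np.hstack([crop(s,*p,w=25,s=4) for p in S])
cv2.imwrite("pics/c0.png",np.vstack([a,b]))
def blobs(n,im,lo,hi,roi,z):
    h=cv2.cvtColor(im,cv2.COLOR_BGR2HSV);m=cv2.inRange(h,lo,hi);x,y,X,Y=roi;k=np.zeros_like(m);k[y:Y,x:X]=m[y:Y,x:X]
    c,_=cv2.findContours(k,0,1);c=max(c,key=cv2.contourArea);e=cv2.fitEllipse(cv2.convexHull(c))
    print(n,roi,np.round(e,1) if 0 else [np.round(q,1) for q in e],cv2.boundingRect(c),cast(n,*e[0],z).round(4))
for lab,z,lo,hi,rt,rs in [("cork",.022,(5,70,60),(20,255,255),(160,145,210,192),(262,225,325,275)),
 ("blue",.022,(100,100,40),(130,255,255),(305,130,360,178),(120,170,175,212)),
 ("black",.04,(0,0,0),(180,255,60),(190,212,218,240),(295,185,320,212)),
 ("lid",.01,(22,120,80),(35,255,255),(305,215,335,242),(195,145,222,170)),
 ("flask",.11,(60,60,20),(90,255,255),(130,225,175,260),(340,175,390,228)),
 ("orange",.04,(3,120,80),(18,255,255),(248,215,275,240),(243,163,270,190)),
 ]:
    print(lab)
    for n,im,r in(("top",t,rt),("scene",s,rs)):
        try: blobs(n,im,lo,hi,r,z)
        except Exception as e: print(n,e)
E
```

```text
cork
top (160, 145, 210, 192) [array([185.1, 168. ]), array([36.2, 36.9]), np.float64(60.9)] (167, 150, 37, 37) [0.6121 0.2129 0.022 ]
scene (262, 225, 325, 275) [array([292.8, 250.6]), array([40.7, 48.6]), np.float64(101.2)] (270, 231, 47, 41) [0.6249 0.2209 0.022 ]
blue
top (305, 130, 360, 178) [array([331.6, 154. ]), array([35.1, 35.7]), np.float64(98.3)] (314, 137, 36, 35) [ 0.6435 -0.2174  0.022 ]
scene (120, 170, 175, 212) [array([147. , 190.9]), array([29.9, 41.7]), np.float64(80.4)] (127, 176, 41, 31) [ 0.6552 -0.2051  0.022 ]
black
top (190, 212, 218, 240) [array([203.3, 226. ]), array([16.7, 17.2]), np.float64(140.2)] (195, 218, 17, 17) [0.4392 0.1578 0.04  ]
scene (295, 185, 320, 212) [array([306.2, 197. ]), array([19.2, 20.1]), np.float64(171.8)] (297, 188, 19, 20) [0.4574 0.1679 0.04  ]
lid
top (305, 215, 335, 242) [array([320. , 228.1]), array([18.7, 18.8]), np.float64(146.3)] (311, 219, 19, 19) [ 0.4283 -0.1757  0.01  ]
scene (195, 145, 222, 170) [array([208.4, 158.5]), array([14.9, 18.4]), np.float64(97.9)] (200, 151, 19, 15) [ 0.4261 -0.1778  0.01  ]
flask
top (130, 225, 175, 260) [array([145.2, 242.7]), array([12.1, 13.9]), np.float64(24.7)] (139, 236, 13, 14) [0.3923 0.3039 0.11  ]
scene (340, 175, 390, 228) [array([369.1, 200.8]), array([42.8, 47.3]), np.float64(4.0)] (348, 178, 37, 48) [0.469  0.3248 0.11  ]
orange
top (248, 215, 275, 240) [array([260. , 226.2]), array([16.5, 17.1]), np.float64(37.2)] (252, 218, 17, 17) [ 0.4352 -0.0028  0.04  ]
scene (243, 163, 270, 190) [array([255.2, 175.2]), array([18.5, 19.3]), np.float64(12.1)] (247, 167, 18, 19) [0.4521 0.0085 0.04  ]
```

View pics/c0.png

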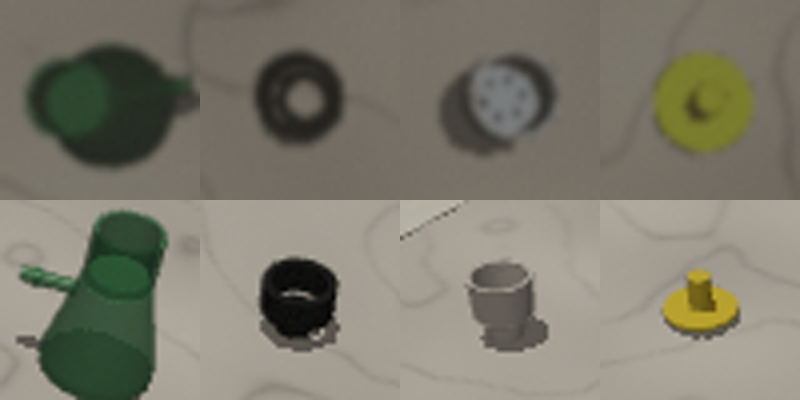

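```bash
python3 - <<'E'
import bench; print([k for k in dir(bench) if not k.startswith('_')], getattr(bench,'hold_point_z',None), bench.get_obs().keys())
from h import *
def tri(l,a,b,z):
    (e,d),(f,g)=ray("top",*a),ray("scene",*b);A=np.stack([d,-g],1);k=np.linalg.lstsq(A,f-e,rcond=None)[0]
    p,q=e+d*k[0],f+g*k[1];print(l,"top",cast("top",*a,z).round(4),"scene",cast("scene",*b,z).round(4),"tri",((p+q)/2).round(4),np.linalg.norm(p-q).round(4))
tri("flaskrim",(143.2,242.4),(375,181.6),.11)
tri("cup",(376,222.4),(167.9,133.9),.055)
tri("cork",(185.1,168),(292.8,250.6),.011)
tri("blue",(331.6,154),(147,190.9),.011)
tri("black",(203.3,226),(306.2,197),.027)
tri("orange",(260,226.2),(255.2,175.2),.027)
tri("lid",(320,228.1),(208.4,158.5),.008)
E
```

```text
['IKError', 'calibration', 'close_job', 'get_obs', 'hold_point_z', 'snapshot'] 0.0188 dict_keys(['time', 'joint_positions', 'qvel', 'joint_torque', 'tool_pos', 'ee_rot', 'wrist_force', 'wrist_torque', 'width'])
flaskrim top [0.3931 0.3094 0.11  ] scene [0.3907 0.3117 0.11  ] tri [0.3926 0.3106 0.1107] 0.0029
cup top [ 0.4373 -0.3254  0.055 ] scene [ 0.4411 -0.323   0.055 ] tri [ 0.4377 -0.3263  0.0522] 0.0004
cork top [0.6146 0.2146 0.011 ] scene [0.6154 0.2168 0.011 ] tri [0.6146 0.2156 0.0096] 0.0016
blue top [ 0.6462 -0.2192  0.011 ] scene [ 0.6462 -0.2164  0.011 ] tri [ 0.6458 -0.2185  0.01  ] 0.0021
black top [0.4404 0.1594 0.027 ] scene [0.4425 0.162  0.027 ] tri [0.4402 0.1603 0.0247] 0.0015
orange top [ 0.4362 -0.0027  0.027 ] scene [ 0.4372 -0.0008  0.027 ] tri [ 0.436  -0.0022  0.0258] 0.0012
lid top [ 0.4284 -0.1758  0.008 ] scene [ 0.4239 -0.1795  0.008 ] tri [ 0.4283 -0.1755  0.0119] 0.0005
```

Request:
step_arm:
  increments: "0 0 0 0 0 -0.149; 0 0 0 0 0 -0.149; 0 0 0 0 0 -0.149; 0 0 0 0 0 -0.149; 0 0 0 0 0 -0.149"
  claw: -1

```text
time: 0.6
tool_pos: [0.2023, -0.5111, 0.2048]
ee_rot: [-3.141, -0.001, 1.128]
wrist_force: [-0.2, 0.1, 0.3]
width: 0.0937
```

Request:
step_arm:
  increments: "0 0 0 0 0 -0.149; 0 0 0 0 0 -0.149; 0 0 0 0 0 -0.149; 0 0 0 0 0 0;0 0 0 0 0 0"

```text
time: 1.1
tool_pos: [0.2023, -0.5112, 0.205]
ee_rot: [-3.141, -0.001, 1.566]
wrist_force: [0.7, 0.5, 0.3]
width: 0.0942
```

Request:
step_arm:
  increments: "4 1.5 0 0 0 0;4 1.5 0 0 0 0;4 1.5 0 0 0 0;4 1.5 0 0 0 0;4 1.5 0 0 0 0"

```text
time: 1.6
tool_pos: [0.278, -0.31, 0.2054]
ee_rot: [3.141, 0.0, 1.565]
wrist_force: [0.5, -0.3, 0.4]
width: 0.0942
```

Request:
step_arm:
  increments: "4 1.5 0 0 0 0;4 1.5 0 0 0 0;4 1.5 0 0 0 0;4 1.5 0 0 0 0;4 1.5 0 0 0 0"

```text
time: 2.1
tool_pos: [0.3534, -0.1101, 0.2056]
ee_rot: [3.141, 0.0, 1.566]
wrist_force: [-0.0, -0.1, -0.8]
width: 0.0939
```

Request:
step_arm:
  increments: "4 1 0 0 0 0;4 1 0 0 0 0;4 1 0 0 0 0;4 1 0 0 0 0;4 0 0 0 0 0"

```text
time: 2.6
tool_pos: [0.394, 0.09, 0.2053]
ee_rot: [3.141, 0.0, 1.566]
wrist_force: [1.2, -0.1, 0.5]
width: 0.094
```

Request:
step_arm:
  increments: "4 0 0 0 0 0;4 0 0 0 0 0;4 0 0 0 0 0;4 0 0 0 0 0;0 0 0 0 0 0"

```text
time: 3.1
tool_pos: [0.393, 0.2518, 0.2049]
ee_rot: [-3.14, -0.001, 1.572]
wrist_force: [-0.1, 0.6, 0.2]
width: 0.0942
```

Request:
step_arm:
  increments: "3 0 0 0 0 0;2.85 0 2.5 0 0 0;0 0 3.5 0 0 0;0 0 3.5 0 0 0;0 0 3.4 0 0 0"

```text
time: 3.6
tool_pos: [0.394, 0.3058, 0.0751]
ee_rot: [3.141, 0.001, 1.567]
wrist_force: [0.1, 0.8, -0.4]
width: 0.094
```

```bash
python3 - <<'E'
from h import *
t=shot("top");s=shot("scene")
print(get_obs()["tool_pos"],get_obs()["wrist_force"])
cv2.imwrite("pics/g1.png",np.hstack([crop(t,150,243,40,5),crop(s,370,190,40,5)]))
E
```

```text
[0.39048826 0.30346032 0.07098086] [ 0.00785133 -0.43737947 -0.8973582 ]
```

View pics/g1.png

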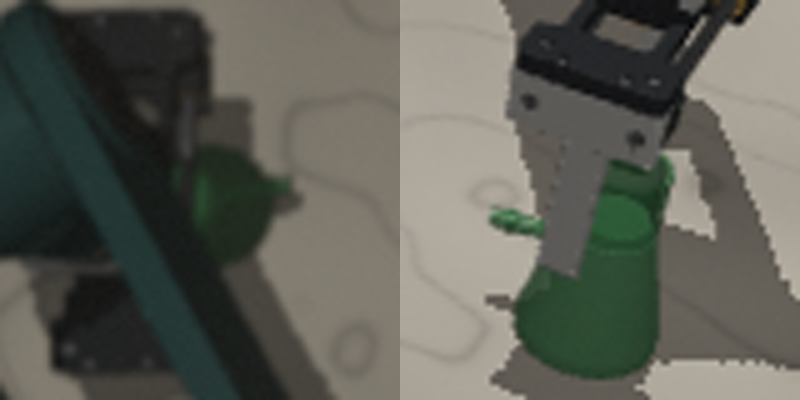

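Request:
step_arm:
  increments: "0 0 0 0 0 0;0 0 0 0 0 0;0 0 0 0 0 0"

```text
time: 4.0
tool_pos: [0.3956, 0.3073, 0.0791]
ee_rot: [3.137, -0.002, 1.568]
wrist_force: [0.3, 0.3, -0.2]
width: 0.0938
```

```bash
python3 - <<'E'
from h import *
o=get_obs();print(o["tool_pos"],o["ee_rot"],o["wrist_force"],o["qvel"].round(3),o["joint_positions"].round(3))
x,y,z=o["tool_pos"]
for p in [(x+.0475,y,z),(x+.0475,y,z+.04),(.3925,.3105,.11),(.3925,.3105,.075)]:
    u,v=proj("scene",p);print(p,(u-330)*5+400,(v-150)*5)
E
```

```text
[0.39560902 0.30734354 0.07908972] [ 3.13744336e+00 -2.35767824e-03  1.56815602e+00] [ 0.2648444   0.31545253 -0.19234137] [ 0.004  0.003  0.007  0.    -0.002 -0.001] [ 0.547  0.036  1.68  -0.     1.422  0.55 ]
(np.float64(0.4431090212049405), np.float64(0.30734353798223424), np.float64(0.07908971983610147)) 565.3669939491331 261.3690587300883
(np.float64(0.4431090212049405), np.float64(0.30734353798223424), np.float64(0.11908971983610148)) 582.3384356542397 195.7330106679821
(0.3925, 0.3105, 0.11) 621.34266525674 158.99245771420752
(0.3925, 0.3105, 0.075) 606.1455441836546 215.17076011139253
```

Request:
step_arm:
  increments: "0.3 -0.3 0.3 0 0 0;0 0 0 0 0 0;0 0 0 0 0 0;0 0 0 0 0 0;0 0 0 0 0 0"

```text
time: 4.5
tool_pos: [0.391, 0.3097, 0.0734]
ee_rot: [3.142, 0.0, 1.569]
wrist_force: [0.4, 0.4, -0.5]
width: 0.0943
```

Request:
step_arm:
  increments: "0 0 0 0 0 0;0 0 0 0 0 0;0 0 0 0 0 0"

```text
time: 4.8
tool_pos: [0.391, 0.3096, 0.0734]
ee_rot: [-3.142, 0.0, 1.569]
wrist_force: [-0.7, -0.3, -0.3]
width: 0.094
```

Request:
step_arm:
  increments: "0 0 0 0 0 0;0 0 0 0 0 0;0 0 0 0 0 0;0 0 0 0 0 0;0 0 0 0 0 0"
  claw: 1

```text
time: 5.3
tool_pos: [0.391, 0.3097, 0.0735]
ee_rot: [3.142, 0.0, 1.569]
wrist_force: [-0.2, 0.4, -0.7]
width: 0.0579
```

Request:
step_arm:
  increments: "0 0 0 0 0 0;0 0 0 0 0 0;0 0 0 0 0 0"

```text
time: 5.6
tool_pos: [0.3916, 0.3098, 0.0738]
ee_rot: [3.14, -0.0, 1.569]
wrist_force: [1.3, -0.0, -0.2]
width: 0.0441
```

Request:
step_arm:
  increments: "0 0 -1.5 0 0 0;0 0 -2 0 0 0;0 0 -2 0 0 0;0 0 -1.5 0 0 0;0 0 0 0 0 0"

```text
time: 6.1
tool_pos: [0.3915, 0.3102, 0.1449]
ee_rot: [3.14, -0.002, 1.569]
wrist_force: [0.4, 0.8, -2.9]
width: 0.0438
```

Request:
step_arm:
  increments: "-2 3 0 0 0 0;-2 4 0 0 0 0;-2 4 0 0 0 0;-2 4 0 0 0 0;-1.5 4 0 0 0 0"

```text
time: 6.6
tool_pos: [0.581, 0.2127, 0.1409]
ee_rot: [-3.137, 0.001, 1.568]
wrist_force: [-0.1, 1.5, -2.0]
width: 0.0437
```

Request:
step_arm:
  increments: "0 3.2 0 0 0 0;0 0 0 0 0 0;0 0 0 0 0 0;0 0 0 0 0 0;0 0 0 0 0 0"

```text
time: 7.1
tool_pos: [0.6115, 0.2148, 0.1433]
ee_rot: [-3.141, 0.0, 1.57]
wrist_force: [-0.1, -0.8, -3.0]
width: 0.0435
```

Request:
step_arm:
  increments: "0 0 0 0 0 0;0 0 0 0 0 0;0 0 0 0 0 0"

```text
time: 7.4
tool_pos: [0.6126, 0.2145, 0.1439]
ee_rot: [3.141, -0.0, 1.569]
wrist_force: [0.6, -0.4, -2.4]
width: 0.0437
```

Request:
step_arm:
  increments: "0 0.15 2 0 0 0;0 0 1.5 0 0 0;0 0 0 0 0 0;0 0 0 0 0 0;0 0 0 0 0 0"

```text
time: 7.9
tool_pos: [0.6148, 0.2144, 0.1093]
ee_rot: [3.14, -0.0, 1.569]
wrist_force: [0.7, 0.6, -2.2]
width: 0.0435
```

```bash
python3 - <<'E'
from h import *
t=shot("top");s=shot("scene")
print(get_obs()["tool_pos"],get_obs()["wrist_force"])
cv2.imwrite("pics/g2.png",np.hstack([crop(t,185,170,40,5),crop(s,295,220,40,5)]))
E
```

```text
[0.61494963 0.21438631 0.10966847] [ 0.2489843  -0.53867612 -3.52788543]
```

View pics/g2.png

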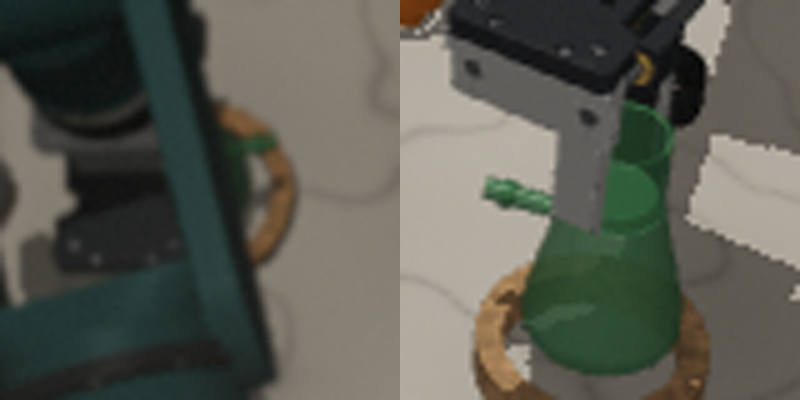

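Request:
step_arm:
  increments: "0 0 1 0 0 0;0 0 1 0 0 0;0 0 0.8 0 0 0;0 0 0.4 0 0 0;0 0 0.2 0 0 0"

```text
time: 8.5
tool_pos: [0.6135, 0.2141, 0.0736]
ee_rot: [-3.139, 0.0, 1.569]
wrist_force: [-2.7, -0.8, 0.1]
width: 0.0436
```

Request:
step_arm:
  increments: "0 0 0 0 0 0;0 0 0 0 0 0;0 0 0 0 0 0;0 0 0 0 0 0"

```text
time: 8.9
tool_pos: [0.6146, 0.2143, 0.0748]
ee_rot: [3.141, -0.0, 1.569]
wrist_force: [-0.3, 0.5, -3.4]
width: 0.0435
```

Request:
step_arm:
  increments: "0 0 0.1 0 0 0;0 0 0 0 0 0;0 0 0 0 0 0"

```text
time: 9.2
tool_pos: [0.6146, 0.2143, 0.0738]
ee_rot: [3.141, -0.0, 1.569]
wrist_force: [0.4, -0.5, -1.5]
width: 0.0436
```

Request:
step_arm:
  increments: "0 0 0 0 0 0;0 0 0 0 0 0;0 0 0 0 0 0;0 0 0 0 0 0;0 0 0 0 0 0"
  claw: -1

```text
time: 9.7
tool_pos: [0.6144, 0.2143, 0.0737]
ee_rot: [3.141, -0.0, 1.569]
wrist_force: [-0.6, 0.8, 0.5]
width: 0.0808
```

Request:
step_arm:
  increments: "0 0 0 0 0 0;0 0 -2 0 0 0;0 0 -3 0 0 0;0 0 -4 0 0 0;0 0 -4 0 0 0"

```text
time: 10.2
tool_pos: [0.6138, 0.2141, 0.2042]
ee_rot: [-3.14, 0.0, 1.569]
wrist_force: [-0.2, -0.6, 0.9]
width: 0.0937
```

Request:
step_arm:
  increments: "-1.4 -4.5 0 0 0 0;-1 -4.5 0 0 0 0;-1 -4.5 0 0 0 0;-2 -4 0 0 0 0;0 0 0 0 0 0"

```text
time: 10.7
tool_pos: [0.4345, 0.1592, 0.203]
ee_rot: [-3.139, 0.001, 1.569]
wrist_force: [0.3, -1.1, 0.5]
width: 0.0937
```

Request:
step_arm:
  increments: "0 0 4 0 0 0;0 0 4 0 0 0;0 0 3 0 0 0;0 0 2 0 0 0;0 0 1 0 0 0"

```text
time: 11.2
tool_pos: [0.4386, 0.1604, 0.0612]
ee_rot: [-3.138, 0.001, 1.569]
wrist_force: [-0.2, 1.0, -0.5]
width: 0.0937
```

Request:
step_arm:
  increments: "0 0 0 0 0 0;0 0 0 0 0 0;0 0 0 0 0 0;0 0 0 0 0 0;0 0 0 0 0 0"

```text
time: 11.7
tool_pos: [0.4399, 0.1607, 0.0644]
ee_rot: [3.14, -0.0, 1.569]
wrist_force: [-0.2, -1.0, -0.9]
width: 0.0937
```

```bash
python3 - <<'E'
from h import *
t=shot("top");s=shot("scene")
print(get_obs()["tool_pos"],get_obs()["wrist_force"])
cv2.imwrite("pics/g3.png",np.hstack([crop(t,195,200,45,4),crop(s,310,200,60,3)]))
E
```

```text
[0.43952081 0.16064362 0.06396182] [-0.74990249  0.64311393 -0.73524531]
```

View pics/g3.png

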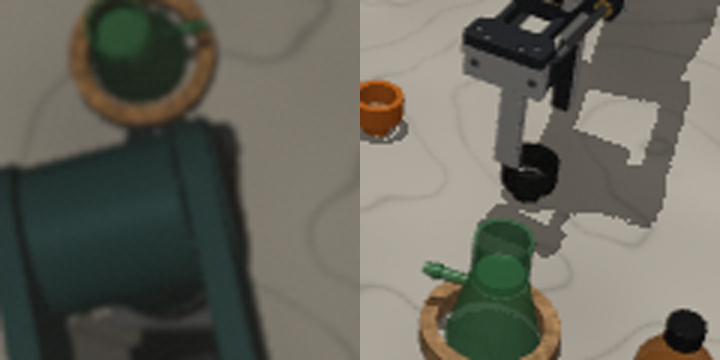

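Request:
step_arm:
  increments: "0 0 1.2 0 0 0;0 0 1.2 0 0 0;0 0 1.2 0 0 0;0 0 0.7 0 0 0;0 0 0.2 0 0 0"

```text
time: 12.3
tool_pos: [0.438, 0.1603, 0.0166]
ee_rot: [-3.138, 0.001, 1.569]
wrist_force: [-0.7, 0.1, 0.9]
width: 0.0939
```

Request:
step_arm:
  increments: "0 0 0 0 0 0;0 0 0 0 0 0;0 0 0 0 0 0;0 0 0 0 0 0"

```text
time: 12.7
tool_pos: [0.4397, 0.1607, 0.019]
ee_rot: [3.14, -0.0, 1.569]
wrist_force: [-0.7, -0.0, -0.6]
width: 0.094
```

Request:
step_arm:
  increments: "0 0 0 0 0 0;0 0 0 0 0 0;0 0 0 0 0 0;0 0 0 0 0 0;0 0 0 0 0 0"
  claw: 1

```text
time: 13.2
tool_pos: [0.4392, 0.1606, 0.0185]
ee_rot: [3.142, 0.0, 1.569]
wrist_force: [0.2, 0.2, -0.5]
width: 0.0575
```

Request:
step_arm:
  increments: "0 0 0 0 0 0;0 0 0 0 0 0;0 0 0 0 0 0;0 0 0 0 0 0"

```text
time: 13.6
tool_pos: [0.4393, 0.1606, 0.0185]
ee_rot: [3.141, 0.0, 1.569]
wrist_force: [0.5, -0.4, -0.0]
width: 0.0503
```

Request:
step_arm:
  increments: "0 0 -2 0 0 0;0 0 -4 0 0 0;0 0 -4 0 0 0;0 0 -3 0 0 0;0 0 -2 0 0 0"

```text
time: 14.1
tool_pos: [0.4399, 0.1608, 0.1713]
ee_rot: [3.138, -0.001, 1.569]
wrist_force: [0.1, 0.3, 0.1]
width: 0.0497
```

Request:
step_arm:
  increments: "0 0 0 0 0 0;0 0 0 0 0 0;0 0 0 0 0 0"

```text
time: 14.4
tool_pos: [0.4381, 0.1603, 0.1663]
ee_rot: [-3.138, 0.001, 1.569]
wrist_force: [0.3, -0.7, -1.3]
width: 0.0501
```

```bash
python3 - <<'E'
from h import *
t=shot("top","t4");s=shot("scene","s4")
print(get_obs()["tool_pos"],get_obs()["wrist_force"])
cv2.imwrite("pics/g4.png",np.hstack([crop(t,185,168,22,9),crop(s,298,228,33,6)]))
E
```

```text
[0.43816517 0.16035031 0.16638819] [-0.39445151 -0.01961598 -1.07351117]
```

View pics/g4.png

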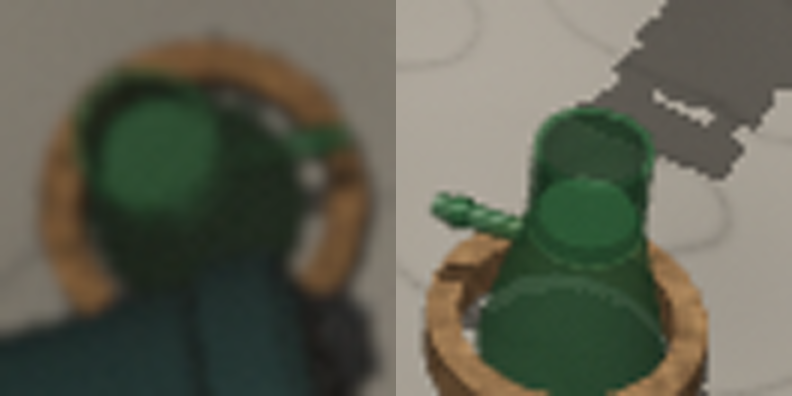

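```bash
python3 - <<'E'
from h import *
print(cast("top",180.3,162.4,.077),cast("scene",296.6,230.1,.077),cast("scene",297.6,219.2,.11))
t=cv2.imread("pics/t4.png")
h=cv2.cvtColor(t,cv2.COLOR_BGR2HSV)[155:172,168:195];m=cv2.inRange(t[150:176,166:196,1],78,255)
g=t[150:176,166:196].astype(int);k=(g[:,:,1]-g[:,:,2]>28);v,u=np.nonzero(k);print(k.sum(),u.min()+166,u.max()+166,v.min()+150,v.max()+150,u.mean()+166,v.mean()+150)
print(proj("top",(.6144,.2143,.077)),proj("top",(.6144,.2143,.11)),proj("scene",(.6144,.2143,.11)),proj("scene",(.6144,.2143,.077)))
E
```

```text
[0.61648966 0.21709026 0.077     ] [0.61404428 0.21921967 0.077     ] [0.61495831 0.21876505 0.11      ]
95 175 185 158 168 179.83157894736843 162.67368421052632
[181.28742639 163.10257831] [179.16674276 160.41897389] [295.87168359 218.25137804] [294.53738187 229.30600178]
```

Request:
step_arm:
  increments: "1.2 3.5 0 0 0 0;1.5 4.5 0 0 0 0;1.5 4.5 0 0 0 0;1 3.5 0 0 0 0;0.5 1.5 0 0 0 0"

```text
time: 15.0
tool_pos: [0.6161, 0.2176, 0.1652]
ee_rot: [-3.138, 0.001, 1.569]
wrist_force: [-0.5, -0.2, -1.8]
width: 0.0499
```

Request:
step_arm:
  increments: "0 0 0 0 0 0;0 0 0 0 0 0;0 0 0 0 0 0;0 0 0 0 0 0;0 0 0 0 0 0"

```text
time: 15.5
tool_pos: [0.6138, 0.2171, 0.1691]
ee_rot: [3.141, -0.0, 1.569]
wrist_force: [0.7, 0.6, -0.3]
width: 0.0502
```

Request:
step_arm:
  increments: "0 0 1 0 0 0;0 0 0.8 0 0 0;0 0 0 0 0 0;0 0 0 0 0 0;0 0 0 0 0 0"

```text
time: 16.0
tool_pos: [0.6144, 0.2173, 0.1505]
ee_rot: [3.141, 0.0, 1.569]
wrist_force: [0.0, 0.1, 0.1]
width: 0.0502
```

```bash
python3 - <<'E'
from h import *
t=shot("top","t5");s=shot("scene","s5")
print(get_obs()["tool_pos"],get_obs()["wrist_force"])
cv2.imwrite("pics/g5.png",crop(s,298,218,33,9))
E
```

```text
[0.61456605 0.21729914 0.15083913] [-0.65181247 -0.31114851 -0.38821771]
```

View pics/g5.png

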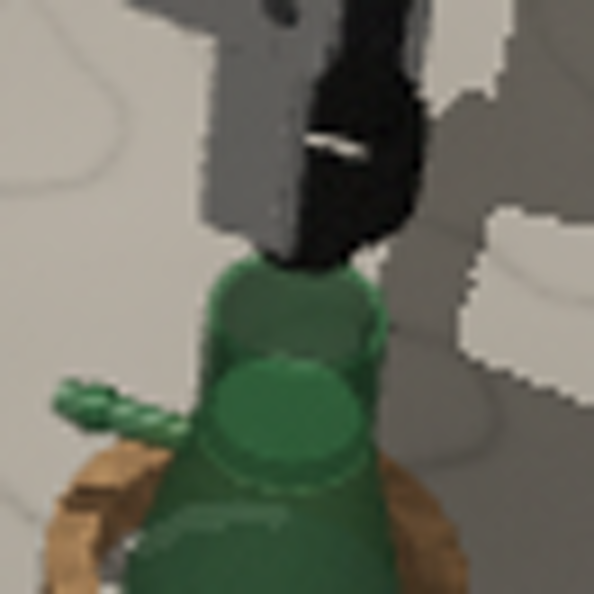

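Request:
step_arm:
  increments: "0 0 0.8 0 0 0;0 0 0.8 0 0 0;0 0 0.5 0 0 0;0 0 0.5 0 0 0;0 0 0 0 0 0"

```text
time: 16.6
tool_pos: [0.6136, 0.2171, 0.1229]
ee_rot: [-3.139, 0.001, 1.569]
wrist_force: [-0.1, -0.0, -0.3]
width: 0.0503
```

Request:
step_arm:
  increments: "0 0 0.4 0 0 0;0 0 0.3 0 0 0;0 0 0.2 0 0 0;0 0 0 0 0 0;0 0 0 0 0 0"

```text
time: 17.1
tool_pos: [0.6144, 0.2172, 0.1155]
ee_rot: [3.141, 0.0, 1.569]
wrist_force: [-0.1, -0.2, -0.2]
width: 0.0502
```

Request:
step_arm:
  increments: "0 0 0 0 0 0;0 0 0 0 0 0;0 0 0 0 0 0"

```text
time: 17.4
tool_pos: [0.6144, 0.2172, 0.1156]
ee_rot: [3.141, 0.0, 1.569]
wrist_force: [-0.9, 0.1, -0.3]
width: 0.05
```

Request:
step_arm:
  increments: "0 0 0.2 0 0 0;0 0 0.1 0 0 0;0 0 0 0 0 0;0 0 0 0 0 0;0 0 0 0 0 0"

```text
time: 17.9
tool_pos: [0.6143, 0.2172, 0.1126]
ee_rot: [3.142, 0.0, 1.569]
wrist_force: [-0.4, -0.3, 0.6]
width: 0.0497
```

Request:
step_arm:
  increments: "0 0 0 0 0 0;0 0 0 0 0 0;0 0 0 0 0 0;0 0 0 0 0 0;0 0 0 0 0 0"
  claw: -1

```text
time: 18.4
tool_pos: [0.6143, 0.2172, 0.1124]
ee_rot: [3.142, 0.0, 1.569]
wrist_force: [-0.1, -0.2, -0.3]
width: 0.0866
```

Request:
step_arm:
  increments: "0 0 0 0 0 0;0 0 -1 0 0 0;0 0 -3 0 0 0;0 0 -4 0 0 0;0 0 -2 0 0 0"

```text
time: 18.9
tool_pos: [0.6155, 0.2176, 0.2177]
ee_rot: [3.135, -0.002, 1.569]
wrist_force: [0.1, 0.5, 1.2]
width: 0.0937
```

Request:
step_arm:
  increments: "-2 -1 0 0 0 0;-4 -1.5 0 0 0 0;-4 -1.5 0 0 0 0;-4 -1.5 0 0 0 0;-4 -1.5 0 0 0 0"

```text
time: 19.4
tool_pos: [0.5434, 0.0361, 0.2136]
ee_rot: [3.14, 0.0, 1.569]
wrist_force: [0.1, -0.9, 0.3]
width: 0.0941
```

Request:
step_arm:
  increments: "-4 -1.5 0 0 0 0;-4 -1.5 0 0 0 0;-4 -1.5 0 0 0 0;-4 -1.5 0 0 0 0;-4 -1.5 0 0 0 0"

```text
time: 19.9
tool_pos: [0.4679, -0.164, 0.2137]
ee_rot: [3.14, 0.001, 1.569]
wrist_force: [-0.1, -0.8, -0.7]
width: 0.0942
```

Request:
step_arm:
  increments: "-4 -1.5 0 0 0 0;-4 -1.7 0 0 0 0;-4 0 0 0 0 0;-3 0 0 0 0 0;-1.1 0 0 0 0 0"

```text
time: 20.4
tool_pos: [0.4357, -0.326, 0.2131]
ee_rot: [3.141, 0.001, 1.566]
wrist_force: [0.5, 0.0, 0.1]
width: 0.0942
```

Request:
step_arm:
  increments: "0 0 3 0 0 0;0 0 4 0 0 0;0 0 3 0 0 0;0 0 2 0 0 0;0 0 0 0 0 0"

```text
time: 20.9
tool_pos: [0.4347, -0.3208, 0.0893]
ee_rot: [-3.136, -0.005, 1.57]
wrist_force: [-0.3, 0.1, -0.1]
width: 0.0942
```

Request:
step_arm:
  increments: "0 0 0 0 0 0;0 0 0 0 0 0;0 0 0 0 0 0;0 0 0 0 0 0;0 0 0 0 0 0"

```text
time: 21.4
tool_pos: [0.4366, -0.3237, 0.0933]
ee_rot: [3.141, 0.001, 1.569]
wrist_force: [-0.4, 0.1, 0.5]
width: 0.0941
```

```bash
python3 - <<'E'
from h import *
t=shot("top","t6");s=shot("scene","s6")
print(get_obs()["tool_pos"],get_obs()["wrist_force"])
cv2.imwrite("pics/g6.png",np.hstack([crop(s,298,215,33,6),crop(s,168,130,33,6)]))
E
```

```text
[ 0.43637532 -0.32355505  0.09284591] [0.17504153 0.22087029 0.90634248]
```

View pics/g6.png

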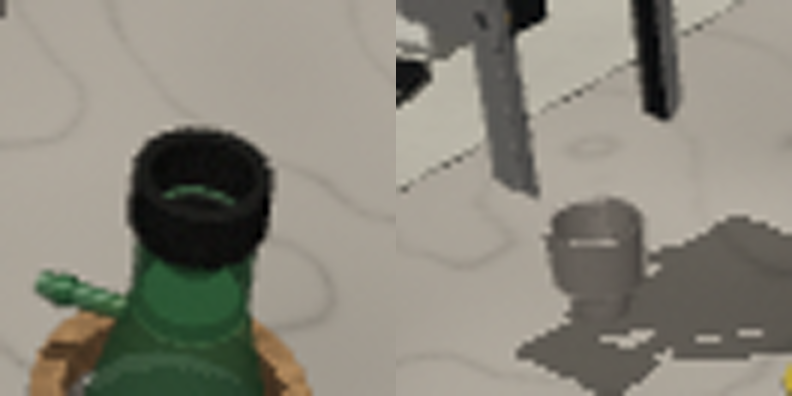

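Request:
step_arm:
  increments: "0 0 1.5 0 0 0;0 0 2 0 0 0;0 0 1.5 0 0 0;0 0 1 0 0 0;0 0 0.5 0 0 0"

```text
time: 22.0
tool_pos: [0.4355, -0.3227, 0.0255]
ee_rot: [-3.139, -0.002, 1.569]
wrist_force: [-0.5, 0.2, 0.2]
width: 0.0938
```

Request:
step_arm:
  increments: "0 0 0 0 0 0;0 0 0 0 0 0;0 0 0 0 0 0;0 0 0 0 0 0"

```text
time: 22.4
tool_pos: [0.4367, -0.3238, 0.0284]
ee_rot: [3.14, 0.001, 1.569]
wrist_force: [0.2, -0.6, 0.4]
width: 0.0938
```

Request:
step_arm:
  increments: "0 0 0 0 0 0;0 0 0 0 0 0;0 0 0 0 0 0;0 0 0 0 0 0;0 0 0 0 0 0"
  claw: 1

```text
time: 22.9
tool_pos: [0.4364, -0.3234, 0.0275]
ee_rot: [3.141, 0.0, 1.569]
wrist_force: [0.8, 0.3, 1.2]
width: 0.0572
```

Request:
step_arm:
  increments: "0 0 0 0 0 0;0 0 0 0 0 0;0 0 0 0 0 0;0 0 0 0 0 0"

```text
time: 23.3
tool_pos: [0.4364, -0.3235, 0.0276]
ee_rot: [3.141, 0.0, 1.569]
wrist_force: [0.7, -1.1, -0.2]
width: 0.0506
```

Request:
step_arm:
  increments: "0 0 -2 0 0 0;0 0 -4 0 0 0;0 0 -5 0 0 0;0 0 -4 0 0 0;0 0 -3 0 0 0"

```text
time: 23.8
tool_pos: [0.4364, -0.3238, 0.2106]
ee_rot: [3.14, 0.002, 1.569]
wrist_force: [-0.8, -0.1, -1.8]
width: 0.0506
```

Request:
step_arm:
  increments: "2 1 0 0 0 0;4 1.5 0 0 0 0;4 1.5 0 0 0 0;4 1.5 0 0 0 0;4 1.5 0 0 0 0"

```text
time: 24.3
tool_pos: [0.5064, -0.142, 0.207]
ee_rot: [-3.14, -0.0, 1.568]
wrist_force: [-0.3, -0.9, -0.7]
width: 0.0502
```

Request:
step_arm:
  increments: "4 1.5 0 0 0 0;4 1.5 0 0 0 0;4 1.5 0 0 0 0;4 1.5 0 0 0 0;4 1.5 0 0 0 0"

```text
time: 24.8
tool_pos: [0.5819, 0.0579, 0.2069]
ee_rot: [-3.14, 0.001, 1.569]
wrist_force: [0.1, 1.0, -0.6]
width: 0.0503
```

Request:
step_arm:
  increments: "4 1.5 0 0 0 0;4 1.3 0 0 0 0;4 0 0 0 0 0;3 0 0 0 0 0;1 0 0 0 0 0"

```text
time: 25.3
tool_pos: [0.6095, 0.2191, 0.2062]
ee_rot: [-3.139, 0.0, 1.572]
wrist_force: [-0.2, -0.7, -0.3]
width: 0.0503
```

Request:
step_arm:
  increments: "0 0 0 0 0 0;0 0 0 0 0 0;0 0 0 0 0 0;0 0 0 0 0 0;0 0 0 0 0 0"

```text
time: 25.8
tool_pos: [0.6105, 0.2151, 0.2077]
ee_rot: [3.141, 0.0, 1.567]
wrist_force: [-0.8, 0.2, -1.6]
width: 0.0504
```

Request:
step_arm:
  increments: "0.2 0.35 1 0 0 0;0 0 1.4 0 0 0;0 0 0 0 0 0;0 0 0 0 0 0;0 0 0 0 0 0"

```text
time: 26.3
tool_pos: [0.6138, 0.2183, 0.1834]
ee_rot: [-3.142, 0.0, 1.569]
wrist_force: [0.3, -0.3, -0.5]
width: 0.0508
```

Request:
step_arm:
  increments: "0 0 0 0 0 0;0 0 0 0 0 0;0 0 0 0 0 0"

```text
time: 26.6
tool_pos: [0.614, 0.2183, 0.1839]
ee_rot: [3.141, -0.0, 1.569]
wrist_force: [1.1, -0.4, -1.3]
width: 0.0503
```

```bash
python3 - <<'E'
from h import *
t=shot("top","t7");s=shot("scene","s7")
print(get_obs()["tool_pos"],get_obs()["wrist_force"])
x,y,z=.6143,.2172,0
for p in [(x,y,.134),(x,y,.155),(x,y,.195)]:
    u,v=proj("scene",p);print((u-265)*9,(v-167)*9)
cv2.imwrite("pics/g7.png",crop(s,298,200,33,9))
E
```

```text
[0.61388871 0.21827875 0.18370646] [-0.01331975  0.26167947 -0.00070578]
298.17832595881873 390.1673284693105
306.6271185787656 321.7597454879218
323.5080751506705 185.07921734103954
```

View pics/g7.png

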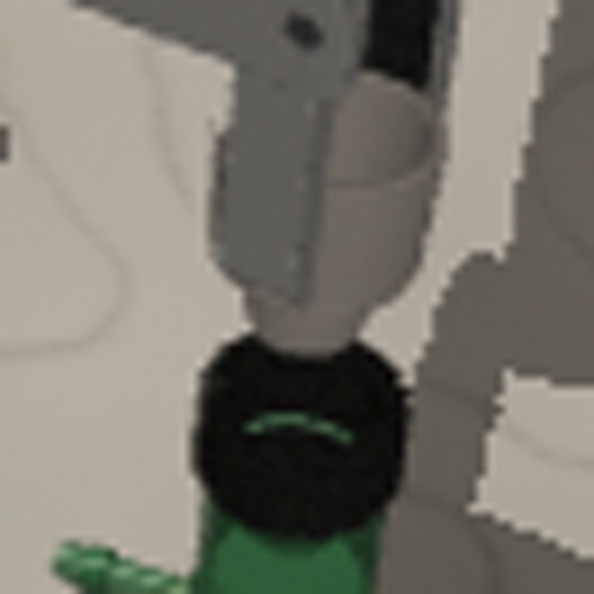

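Request:
step_arm:
  increments: "0.2 0.03 0.6 0 0 0;0 0 0.8 0 0 0;0 0 0.6 0 0 0;0 0 0.5 0 0 0;0 0 0 0 0 0"

```text
time: 27.2
tool_pos: [0.6134, 0.22, 0.1567]
ee_rot: [-3.139, 0.001, 1.569]
wrist_force: [-0.2, -0.2, 0.1]
width: 0.0503
```

Request:
step_arm:
  increments: "0 0 0.5 0 0 0;0 0 0.4 0 0 0;0 0 0.3 0 0 0;0 0 0.1 0 0 0;0 0 0 0 0 0"

```text
time: 27.7
tool_pos: [0.614, 0.2202, 0.1452]
ee_rot: [-3.141, 0.0, 1.569]
wrist_force: [0.1, 0.6, -1.3]
width: 0.0503
```

Request:
step_arm:
  increments: "0 0 0 0 0 0;0 0 0 0 0 0;0 0 0 0 0 0;0 0 0 0 0 0"

```text
time: 28.1
tool_pos: [0.6142, 0.2203, 0.1456]
ee_rot: [3.141, 0.0, 1.569]
wrist_force: [-0.2, -0.2, -1.7]
width: 0.0504
```

No contact so far; lower the last 4 mm and release.

Request:
step_arm:
  increments: "0 0 0.2 0 0 0;0 0 0.2 0 0 0;0 0 0 0 0 0;0 0 0 0 0 0;0 0 0 0 0 0"

```text
time: 28.6
tool_pos: [0.6143, 0.2203, 0.1422]
ee_rot: [3.141, -0.0, 1.569]
wrist_force: [-1.8, -0.3, 3.6]
width: 0.0506
```

Request:
step_arm:
  increments: "0 0 0 0 0 0;0 0 0 0 0 0;0 0 0 0 0 0;0 0 0 0 0 0;0 0 0 0 0 0"
  claw: -1

```text
time: 29.1
tool_pos: [0.614, 0.2202, 0.1412]
ee_rot: [-3.141, 0.0, 1.569]
wrist_force: [0.4, 0.6, 0.2]
width: 0.0868
```

Request:
step_arm:
  increments: "0 0 0 0 0 0;0 0 -1 0 0 0;0 0 -3 0 0 0;0 0 -4 0 0 0;0 0 -2 0 0 0"

```text
time: 29.6
tool_pos: [0.6152, 0.2205, 0.2467]
ee_rot: [3.135, -0.002, 1.569]
wrist_force: [0.3, -0.3, 0.4]
width: 0.094
```

Request:
step_arm:
  increments: "-2 -1 0 0 0 0;-4 -2 0 0 0 0;-4 -2 0 0 0 0;-4 -2 0 0 0 0;-4 -2 0 0 0 0"

```text
time: 30.1
tool_pos: [0.523, 0.0391, 0.2426]
ee_rot: [3.14, 0.0, 1.569]
wrist_force: [-0.0, -1.2, -0.2]
width: 0.0942
```

Request:
step_arm:
  increments: "-4 -2 0 0 0 0;-4 -2 0 0 0 0;-4 -2 0 0 0 0;-4 -2 0 0 0 0;-4 -1.7 0 0 0 0"

```text
time: 30.6
tool_pos: [0.4254, -0.1608, 0.2429]
ee_rot: [3.139, 0.001, 1.569]
wrist_force: [0.5, -0.8, -0.6]
width: 0.0941
```

Request:
step_arm:
  increments: "-1.5 0 3 0 0 0;0 0 4 0 0 0;0 0 4 0 0 0;0 0 4 0 0 0;0 0 2 0 0 0"

```text
time: 31.1
tool_pos: [0.4245, -0.1736, 0.0686]
ee_rot: [-3.138, -0.002, 1.568]
wrist_force: [0.1, 0.3, -0.1]
width: 0.0937
```

Request:
step_arm:
  increments: "0 0 0 0 0 0;0 0 0 0 0 0;0 0 0 0 0 0;0 0 0 0 0 0;0 0 0 0 0 0"

```text
time: 31.6
tool_pos: [0.4272, -0.1749, 0.073]
ee_rot: [3.139, 0.001, 1.569]
wrist_force: [-0.6, 0.8, 0.1]
width: 0.0942
```

```bash
python3 - <<'E'
from h import *
t=shot("top","t8");s=shot("scene","s8")
print(get_obs()["tool_pos"],get_obs()["wrist_force"])
h=cv2.cvtColor(s,cv2.COLOR_BGR2HSV)
cv2.imwrite("pics/g8.png",np.hstack([crop(s,298,210,33,6),crop(s,209,145,33,6)]))
E
```

```text
[ 0.42680097 -0.17463749  0.07231163] [0.05199835 0.39255026 0.66334935]
```

View pics/g8.png

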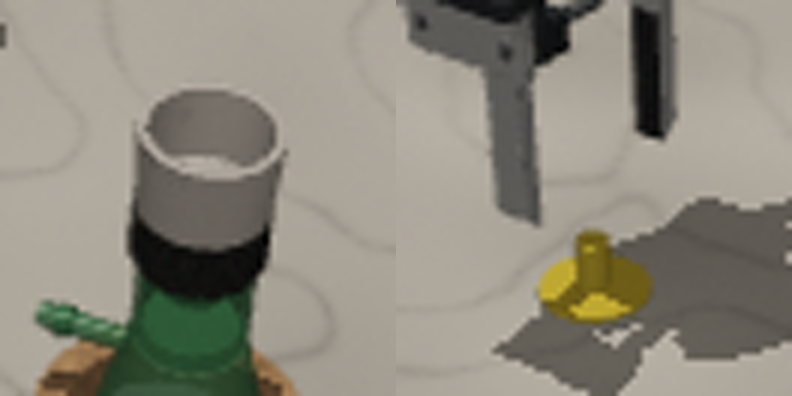

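Request:
step_arm:
  increments: "0 0 1.5 0 0 0;0 0 1.5 0 0 0;0 0 1.3 0 0 0;0 0 1 0 0 0;0 0 0.4 0 0 0"

```text
time: 32.2
tool_pos: [0.4256, -0.174, 0.0132]
ee_rot: [-3.14, -0.001, 1.569]
wrist_force: [0.1, 0.7, 0.0]
width: 0.094
```

Request:
step_arm:
  increments: "0 0 0 0 0 0;0 0 0 0 0 0;0 0 0 0 0 0;0 0 0 0 0 0;0 0 0 0 0 0"

```text
time: 32.7
tool_pos: [0.4266, -0.1745, 0.0149]
ee_rot: [3.141, 0.001, 1.569]
wrist_force: [-0.1, 0.4, -0.4]
width: 0.0941
```

Request:
step_arm:
  increments: "0 0 0.1 0 0 0;0 0 0 0 0 0;0 0 0 0 0 0;0 0 0 0 0 0;0 0 0 0 0 0"
  claw: 1

```text
time: 33.2
tool_pos: [0.4263, -0.1744, 0.0135]
ee_rot: [-3.142, 0.0, 1.569]
wrist_force: [0.2, 0.6, 0.2]
width: 0.0572
```

Request:
step_arm:
  increments: "0 0 0 0 0 0;0 0 0 0 0 0;0 0 0 0 0 0;0 0 0 0 0 0;0 0 0 0 0 0"

```text
time: 33.7
tool_pos: [0.4264, -0.1744, 0.0135]
ee_rot: [3.141, 0.0, 1.569]
wrist_force: [0.2, -0.2, -0.9]
width: 0.0174
```

Request:
step_arm:
  increments: "0 0 0 0 0 0;0 0 0 0 0 0;0 0 0 0 0 0;0 0 0 0 0 0;0 0 0 0 0 0"

```text
time: 34.2
tool_pos: [0.4264, -0.1744, 0.0135]
ee_rot: [3.141, 0.0, 1.569]
wrist_force: [-0.1, 0.5, -0.5]
width: 0.0174
```

Request:
step_arm:
  increments: "0 0 -3 0 0 0;0 0 -5 0 0 0;0 0 -5 0 0 0;0 0 -5 0 0 0;0 0 -4 0 0 0"

```text
time: 34.7
tool_pos: [0.4264, -0.1745, 0.2367]
ee_rot: [3.139, 0.002, 1.569]
wrist_force: [0.6, -0.9, -0.3]
width: 0.0174
```

Request:
step_arm:
  increments: "2 1 0 0 0 0;4 2 0 0 0 0;4 2 0 0 0 0;4 2 0 0 0 0;4 2 0 0 0 0"

```text
time: 35.2
tool_pos: [0.517, 0.007, 0.2333]
ee_rot: [-3.141, 0.0, 1.568]
wrist_force: [0.3, -0.0, -0.8]
width: 0.0173
```

Request:
step_arm:
  increments: "4 2 0 0 0 0;4 2 0 0 0 0;4 2 0 0 0 0;4 2 0 0 0 0;3 1.4 0 0 0 0"

```text
time: 35.7
tool_pos: [0.6115, 0.1978, 0.2324]
ee_rot: [-3.14, 0.0, 1.57]
wrist_force: [0.3, -0.4, -0.7]
width: 0.0176
```

Request:
step_arm:
  increments: "2 0.4 0 0 0 0;0.3 0 0 0 0 0;0 0 0 0 0 0;0 0 0 0 0 0;0 0 0 0 0 0"

```text
time: 36.2
tool_pos: [0.615, 0.2168, 0.2339]
ee_rot: [3.141, 0.0, 1.567]
wrist_force: [-0.2, -0.8, 0.0]
width: 0.0175
```

Request:
step_arm:
  increments: "0 0 0 0 0 0;0 0 0 0 0 0;0 0 0 0 0 0;0 0 0 0 0 0"

```text
time: 36.6
tool_pos: [0.6151, 0.218, 0.2336]
ee_rot: [3.141, 0.0, 1.568]
wrist_force: [-0.0, 0.5, -1.3]
width: 0.0174
```

Request:
step_arm:
  increments: "0 -0.1 1 0 0 0;0 0 1.5 0 0 0;0 0 0 0 0 0;0 0 0 0 0 0;0 0 0 0 0 0"

```text
time: 37.1
tool_pos: [0.6142, 0.2183, 0.2085]
ee_rot: [3.142, 0.0, 1.569]
wrist_force: [0.6, 0.4, -0.6]
width: 0.0173
```

Request:
step_arm:
  increments: "0 0 0 0 0 0;0 0 0 0 0 0;0 0 0 0 0 0"

```text
time: 37.4
tool_pos: [0.6143, 0.2183, 0.2089]
ee_rot: [3.141, -0.0, 1.569]
wrist_force: [0.3, 0.3, -0.4]
width: 0.0174
```

```bash
python3 - <<'E'
from h import *
t=shot("top","t9");s=shot("scene","s9")
print(get_obs()["tool_pos"],get_obs()["wrist_force"])
h=cv2.cvtColor(s,cv2.COLOR_BGR2HSV)
m=cv2.inRange(h,(20,120,50),(35,255,255))[160:230,270:330];v,u=np.nonzero(m);print("lid u",u.min()+270,u.max()+270,"v",v.min()+160,v.max()+160)
cv2.imwrite("pics/g9.png",crop(s,298,195,33,9))
E
```

```text
[0.61423778 0.21826468 0.20868598] [ 0.03432404 -0.58295987 -0.65414048]
lid u 288 316 v 171 194
```

View pics/g9.png

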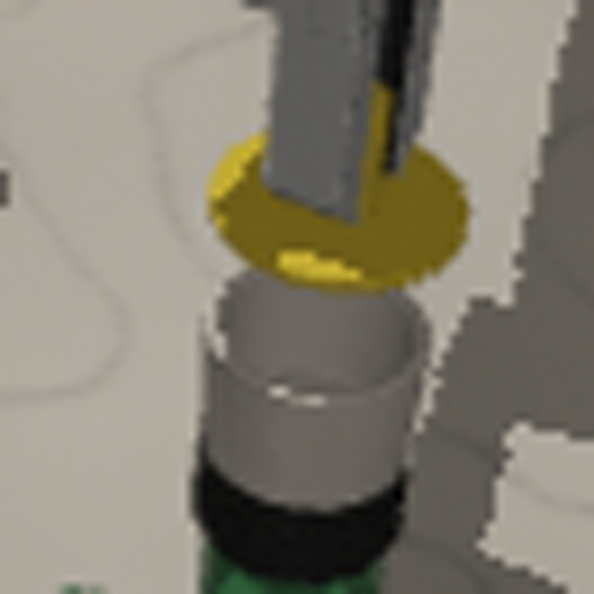

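Request:
step_arm:
  increments: "-0.13 0 0.8 0 0 0;0 0 0.8 0 0 0;0 0 0.5 0 0 0;0 0 0.3 0 0 0;0 0 0 0 0 0"

```text
time: 38.0
tool_pos: [0.6137, 0.2169, 0.1833]
ee_rot: [-3.14, 0.001, 1.569]
wrist_force: [-0.3, -0.7, -1.3]
width: 0.0172
```

Request:
step_arm:
  increments: "0 0 0.3 0 0 0;0 0 0.1 0 0 0;0 0 0 0 0 0;0 0 0 0 0 0;0 0 0 0 0 0"

```text
time: 38.5
tool_pos: [0.6142, 0.217, 0.1807]
ee_rot: [3.141, 0.0, 1.569]
wrist_force: [-0.1, 0.1, 0.3]
width: 0.0179
```

Request:
step_arm:
  increments: "0 0 0.2 0 0 0;0 0 0.1 0 0 0;0 0 0 0 0 0;0 0 0 0 0 0;0 0 0 0 0 0"

```text
time: 39.0
tool_pos: [0.6141, 0.2169, 0.1775]
ee_rot: [3.142, 0.0, 1.569]
wrist_force: [0.5, 0.3, -0.6]
width: 0.0174
```

Request:
step_arm:
  increments: "0 0 0.1 0 0 0;0 0 0 0 0 0;0 0 0 0 0 0;0 0 0 0 0 0;0 0 0 0 0 0"

```text
time: 39.5
tool_pos: [0.6142, 0.217, 0.1767]
ee_rot: [3.141, -0.0, 1.569]
wrist_force: [0.6, 0.1, 0.9]
width: 0.0178
```

Request:
step_arm:
  increments: "0 0 0 0 0 0;0 0 0 0 0 0;0 0 0 0 0 0;0 0 0 0 0 0;0 0 0 0 0 0"
  claw: -1

```text
time: 40.0
tool_pos: [0.6141, 0.2169, 0.1763]
ee_rot: [-3.141, 0.0, 1.569]
wrist_force: [0.3, -0.2, 0.5]
width: 0.0541
```

Request:
step_arm:
  increments: "0 0 0 0 0 0;0 0 -1 0 0 0;0 0 -3 0 0 0;0 0 -4 0 0 0;0 0 -2 0 0 0"

```text
time: 40.5
tool_pos: [0.6149, 0.2172, 0.2816]
ee_rot: [3.135, -0.002, 1.569]
wrist_force: [0.2, -0.4, 0.5]
width: 0.0929
```

Request:
step_arm:
  increments: "-3 -3 0 0 0 0;-4 -4 0 0 0 0;-4 -4 0 0 0 0;-3 -3 0 0 0 0;-2 -2 0 0 0 0"

```text
time: 41.0
tool_pos: [0.4614, 0.0651, 0.278]
ee_rot: [3.139, 0.001, 1.568]
wrist_force: [0.3, -0.2, 0.2]
width: 0.0939
```

Request:
step_arm:
  increments: "0 0 0 0 0 0;0 0 0 0 0 0;0 0 0 0 0 0;0 0 0 0 0 0;0 0 0 0 0 0"

```text
time: 41.5
tool_pos: [0.4636, 0.0671, 0.276]
ee_rot: [-3.141, 0.0, 1.57]
wrist_force: [0.0, -0.3, -0.5]
width: 0.094
```

```bash
python3 - <<'E'
from h import *
t=shot("top","t10");s=shot("scene","s10")
print(get_obs()["tool_pos"],get_obs()["wrist_force"])
cv2.imwrite("pics/g10.png",np.hstack([crop(t,180,165,33,6),crop(s,298,215,40,5)]))
E
```

```text
[0.46343674 0.06698554 0.27608225] [-0.05630299 -0.00551638  0.08409731]Traceback (most recent call last):
  File "<stdin>", line 4, in <module>
    return _nx.concatenate(arrs, 1, dtype=dtype, casting=casting)
           ~~~~~~~~~~~~~~~^^^^^^^^^^^^^^^^^^^^^^^^^^^^^^^^^^^^^^^
ValueError: all the input array dimensions except for the concatenation axis must match exactly, but along dimension 0, the array at index 0 has size 396 and the array at index 1 has size 400
```

```bash
python3 - <<'E'
from h import *
t=cv2.imread("pics/t10.png");s=cv2.imread("pics/s10.png")
cv2.imwrite("pics/g11.png",np.hstack([crop(t,180,165,40,5),crop(s,298,215,40,5)]))
E
```

```text
(no output)
```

View pics/g11.png

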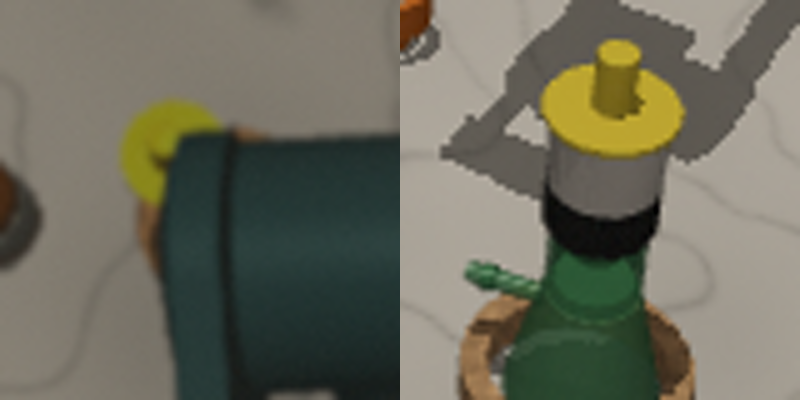

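```bash
python3 -c "
from bench import *
print(close_job())"
```

```text
the job is handed in; nothing more can be done
None
```

The suction filter is assembled: the flask stands in the cork ring, with the black collar, filter cup and yellow lid stacked on it. I released each part before picking up the next. The job was handed in at about 41.6 s of the 106 s allowed; no verdict was reported.

**Seating:** Each part came down to within 1 mm of its given seated height at release. The last image shows the stack upright and the lid flat on the cup. The wrist force was near zero, with the arm clear of the stack.

**Sideways corrections:** The images disagreed with the planned positions by a few millimetres.
- After release, the flask measured about 2.5 mm off the ring centre, within the 9 mm limit.
- The cup sat about 2 mm off in the grip and the lid about 1.5 mm. I corrected both before lowering them.

**Not checked:**
- In the final top view the arm hid part of the stack, so the last check rests mainly on the scene view.
- I did not re-measure the orange collar, amber bottle or vial at the end. No planned path came near them.

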